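Clamp the sample block in the bench mixer

TASK

Stand the green sample block in the mixer's bay, between the orange jaw and the metal stop rail, and let go of it. Then reach into the recess and turn the blue knob clockwise until the jaw holds the block firmly against the rail with about 12 newtons, without overtightening it, and let go of the knob. Do not lean hard on the recess housing and leave the canister, the jar and the basket as they are.

Things in the scene. Friction and masses are not known exactly. Their poses are not given: they have to be found in the camera images.
- block: Loose sample block, 0.2 to 0.4 kg: green box 92 (x) x 56 (y) x 40 mm high. On its top centre a black grip ridge 20 (x) x 46 (y) x 30 mm high (top 70 mm above the underside), to be pinched across its 20 mm along x; flat caps 4 mm high beside it, from 24 mm off the centre line. Origin: centre of the underside, z up. Either way round is the same.
- mixer: White bench mixer fixed to the table, 170 (x) x 335 (y) mm, base top 60 mm up. Origin: centre of underside. Its +y end carries the pod. Then follow towards -y: orange jaw (35 mm high), space for the block, fixed aluminium stop rail (100 mm in x, 33 mm high, facing +y). The bay is open to +x and -x. The block's 56 mm side goes along the mixer's y; the jaw drives it to -y onto the rail.
- bay (a point): Point on the bay floor, 60 mm above the table, about midway between opened jaw and rail, axes as the mixer's; at mixer frame (0, -20, 60) mm. The block's underside centre belongs here. The rail is set by hand anywhere within 8 mm in y, so the slack around the block is 9 to 20 mm in total with the knob as found. Jaw and rail tops are bevelled as a lead-in.
- pod: White knob housing on the mixer's +y end, 136 (x) x 130 (y) x 45 mm high, its top 105 mm above the table, with a round well 92 mm across and 45 mm deep in which the knob sits. Fixed. Origin: centre of the well's floor, 60 mm above the table, at mixer frame (0, 95.5, 60) mm. Pressing it with over 20 N is a fault.
- knob_grip (a point): On the vertical knob axis, 27 mm above the well floor: a good TCP height with tips 19 mm lower; turns with the knob. The blue bar is 44 mm long along the point's x, 14 mm thick along y (pinch it so); its top is 32 mm above the floor, 13 mm below the rim. Under it a grey disc, radius 24, 6 mm high. Open the fingers only 30 to 40 mm: wide-open ones do not enter the well.
- knob (a joint): Knob angle, rad: 0 = jaw open, grows clockwise from above, to 1.7 at most; starts at 0 to 0.15; first 0.6 of turning is surely slack, 0.7 to 1.5 in all. Jaw: 15 mm per rad. Drag 0.3 N m (feels 0.1 to 0.3 once stopped) holds it where left, up to 20 N. Block pinched: moment grows by 0.015 N m per N at the jaw, 0.18 at 12 N. Feel it in slow small turns (0.02 rad); after quick ones drag hides it.
- jaw: Orange jaw, 64 (x) x 12 (y) mm, 35 mm high, on a stiff spring of 8 N per mm, so 0.01 rad of knob adds up to 1.2 N. Origin: centre of its underside, at mixer frame y = 24 mm when fully open; its pressing face is 6 mm further to -y. More than 25 N on the block is a fault.
- canister: Bystander: white and amber strip canister, 46 mm across, 110 mm high, loose. Origin: centre of the underside.
- jar: Bystander: amber jar with blue lid, 52 mm across, 70 mm high, loose. Origin: centre of the underside.
- basket: Bystander: white slatted plastic basket, 120 x 160 x 55 mm. Origin: centre of the underside.
Things that resemble listed ones, but are neither listed nor needed, are in the scene too. There is more than one size of the block; the job needs the middle-sized.

How it is judged:
By the outcome, as a careful person would: the job done as asked, in the order asked, and still so for the second after the job is handed in, with the robot touching nothing.
It also fails if it takes over 72 s, if anything falls off the work surface, if the arm or the gripper's body presses on something with over 40 N, if the wrist force passes 120 N, or if a joint passes its speed limit or range.

ROBOT

A 6-joint arm with a two-finger parallel gripper is mounted at the origin on the work surface. World frame = base frame: x ahead of the robot, y to its left, z up, the work surface at z = 0. Lengths are in m, angles in rad, forces in N, time in s.
With the tool pointing down it reaches from about 0.35 to 0.85 m from the base axis. Payload 8.1 kg.
Tool frame: the origin (TCP) lies between the finger pads, 19 mm behind the fingertips; this is the grasp point; z points along the fingers, y is the line along which they close (so a half turn about z gives the same grasp; the last joint's range is limited). The gripper opens to 93 mm and grips with 3 to 60 N. Pads are 15 mm wide; open, the fingers measure 128 mm over their backs; the gripper's body (75 mm by 188 mm) begins 65 mm behind the grasp point.
Start: joints at [1.245, 0.13, 1.488, -0, 1.523, -0.085], TCP at [0.143, 0.583, 0.237] pointing down, gripper open.
Joint ranges: [-2.96, 2.96], [-0.89, 2.26], [0.02, 2.5], [-1.34, 4.48], [0, 2.73], [-2.66, 2.66]. Speed limits (rad/s): [2.39, 2.39, 2.79, 3.14, 3.14, 3.14].

INTERFACE

Orientations are given as a unit quaternion [x, y, z, w].
In Python, from plant import env gives the robot as it stands.
- The arm moves only by the tool move_arm, never from a script. Its argument "moves" is a list of rows, each an object with "angular": the turn, a rotation vector about the tool's x, y, z in rad, a list of three; "linear": the shift along the tool's x, y, z in m, a list of three; "gripper": the closure, from -1 (fully open) to 1 (shut), so that 0 is half open. A call has 1 to 12 rows; each row shifts and turns the commanded pose from where the row before left it, along the tool's axes as they then stand; what a row does not reach is not made up. A row lasts 1/10 s, in which the tool goes at most 50 mm and 8.59 degrees, less where a joint would pass 70% of its speed; a pose out of reach is approached as far as the arm can. A call with a gripper value outside its range is refused whole. The fingers move at their own pace and stop on an object; "newtons" is the grip in N (left out, the last holds). Time passes only in rows, so rows that do not move let the fingers close. It gives the time, the measured TCP pose, the force, the opening and the grip force at its end, in the units of the state.
- env.observe(): the state, without advancing time (a new reading comes with each control period).
- env.get_image(name): name is "scene" or "side" or "wrist"; returns (picture, depth): 480x640x3 uint8, red, green, blue; 480x640 float32, m along the optical axis (not along the pixel's ray), 0 where there is no reading.
- env.calibration(name): a dict with "fx", "fy", "cx", "cy" (pixels), "R" (3x3) and "t" (3): a world point X has camera coordinates R X + t; the wrist camera has in their place "mount" (4x4, takes a point from camera to tool coordinates, whose origin is the TCP and whose axes are the flange's). Camera axes: x right, y down, z forward; pixel columns grow to the right and rows downward; lengths in m; the calibration is good to about 2 mm. The wrist camera is an equidistant fisheye: a pixel r from the principal point sees the ray r / f radians off the axis. A picture is of the moment at which its call begins: read the wrist's pose just before it. calibration takes no time and is no camera call.
- env.finish_job(): hands the job in; it is judged then, once.
Trained networks look in the newest picture that a camera, given by its name, has taken for a name from the list of things; names that differ only in an ending like _2 or _b are one class to them, and where a whole thing is asked for, a point or a joint stands for the part that bears it (a point fixed in the world has none). Each returns a list of dicts, best first, with "p" (0 to 1); they miss things now and then, are a little off and sometimes report something else, mostly with a low value. They report only what shows in the picture. A call takes as long as a camera call. They do not tell look-alikes from the thing itself.
- env.recognise(camera, target): "box" ([left, top, width, height] as shares, 0 to 1, of the picture: columns of its width, rows of its height, round what is visible of it).
- env.pinpoint(camera, target): "centre" ([column, row] as shares, 0 to 1, of the picture: columns of its width, rows of its height: a listed point, or the origin of a listed thing).
The state is a dict: "t": time; "joints": joint angles; "joint_velocities": joint speeds; "joint_efforts": joint torques, N m; "tcp_pos": TCP position; "ee_rot": TCP orientation; "contact_force": force on the tool from outside, world axes, zero at the start; "ft_torque": the same for the moment, N m; "opening": finger opening in m; "grip_force": force on a finger pad.
Only numpy, scipy, OpenCV 4.12 (cv2) and the standard library are available. Lean on these libraries where they do the work, as an engineer would, in place of code of your own. Each camera call takes 0.05 s, during which the arm holds its last target. There are 200 camera calls.

## Working session

There is one attempt and no reset: what is moved stays moved. The work goes in short steps, Python scripts to look and compute and a tool call to move; the robot and the scene stay as the last step left them, time stands still between calls to the robot, and variables do not carry over. Pictures are saved under pics/ and viewed, at most 10 in all, crops included, and the job is handed in when it is done.

Besides the shell and the picture viewer there is one more tool, called after "Emit:" as name([rows], argument=value, ...), one row to a line, values as JSON. move_arm: Moves the arm, as the interface text tells. Its arguments: {"type":"object","properties":{"moves":{"type":"array"},"newtons":{"type":"number"}},"required":["moves"]}

```bash
mkdir -p pics; ls
cat > h.py <<'E'
import numpy as np,cv2
from plant import env
from scipy.spatial.transform import Rotation as Ro
def grab(n):
    s=env.observe(); im,d=env.get_image(n); return s,im,d
def ray(n,u,v,s=None):
    c=env.calibration(n)
    x=(u-c['cx'])/c['fx']; y=(v-c['cy'])/c['fy']
    if n=='wrist':
        r=np.hypot(x,y); k=np.sin(r)/r if r>1e-9 else 1
        d=np.array([x*k,y*k,np.cos(r)]); M=np.array(c['mount'])
        R=Ro.from_quat(s['ee_rot']).as_matrix()
        return np.array(s['tcp_pos'])+R@M[:3,3], R@M[:3,:3]@d
    R=np.array(c['R']);t=np.array(c['t'])
    return -R.T@t, R.T@np.array([x,y,1.])
def atz(n,u,v,z,s=None):
    o,d=ray(n,u,v,s); return o+d*(z-o[2])/d[2]
def dep(n,u,v,D,s=None):
    o,d=ray(n,u,v,s); z=D[int(v),int(u)]
    if n=='wrist': 
        c=env.calibration(n);r=np.hypot((u-c['cx'])/c['fx'],(v-c['cy'])/c['fy']); return o+d*z/np.cos(r)
    return o+d*z
def tri(a,b):
    (o1,d1),(o2,d2)=a,b
    A=np.stack([d1,-d2],1); k=np.linalg.lstsq(A,o2-o1,rcond=None)[0]
    p,q=o1+k[0]*d1,o2+k[1]*d2; return (p+q)/2,np.linalg.norm(p-q)
E
python3 - <<'E'
from h import *
print(env.observe())
for n in ['scene','side','wrist']:
    s,im,d=grab(n); cv2.imwrite(f'pics/{n}0.png',im[...,::-1]); np.save(n+'0.npy',d)
    for t in ['block','mixer','bay','pod','knob_grip','jaw']:
        for r in env.pinpoint(n,t)[:4]:
            u,v=r['centre'][0]*640,r['centre'][1]*480
            print(n,t,round(r['p'],2),round(u),round(v), dep(n,min(u,639),min(v,479),d,s).round(3))
E
```

```text
pics
{'t': 0.0, 'joints': array([ 1.24457127e+00,  1.31150099e-01,  1.48926936e+00,  3.82804923e-05,
        1.52302382e+00, -8.53948279e-02]), 'joint_velocities': array([ 5.93955165e-05,  1.67667195e-03,  5.33482786e-04, -1.46531159e-03,
       -1.65051482e-03, -1.80390893e-03]), 'joint_efforts': array([-1.00541649e-03, -5.59848690e+01, -4.91752946e+01,  7.65645225e-02,
        3.59807862e-02, -1.07921812e-04]), 'tcp_pos': array([0.14289363, 0.58218017, 0.23639949]), 'ee_rot': array([ 1.20125198e-01,  9.92758319e-01, -9.01874752e-04, -2.07810422e-04]), 'contact_force': array([-0.61198507, -0.2107381 , -0.63067288]), 'ft_torque': array([-0.04140019,  0.02972275, -0.05350649]), 'grip_force': 0.0, 'opening': 0.09259638967216885}
scene block 0.93 245 302 [ 0.465 -0.198  0.025]
scene block 0.78 196 275 [ 0.337 -0.248  0.058]
scene block 0.64 212 326 [ 0.481 -0.305  0.042]
scene mixer 0.85 338 265 [0.553 0.027 0.06 ]
scene bay 0.8 334 257 [0.525 0.039 0.059]
scene pod 0.67 367 238 [0.563 0.117 0.103]
scene knob_grip 0.54 367 228 [0.528 0.151 0.09 ]
scene jaw 0.68 280 346 [ 0.622 -0.218  0.028]
scene jaw 0.66 350 246 [0.543 0.077 0.085]
side block 0.87 392 310 [ 0.431 -0.201  0.025]
side block 0.64 440 342 [ 0.425 -0.319  0.028]
side mixer 0.94 335 248 [ 0.457 -0.011  0.06 ]
side bay 0.93 338 229 [ 0.471 -0.004  0.096]
side pod 0.81 315 210 [0.492 0.094 0.091]
side knob_grip 0.54 311 197 [0.525 0.149 0.091]
side jaw 0.66 332 219 [0.528 0.078 0.064]
```

View pics/scene0.png

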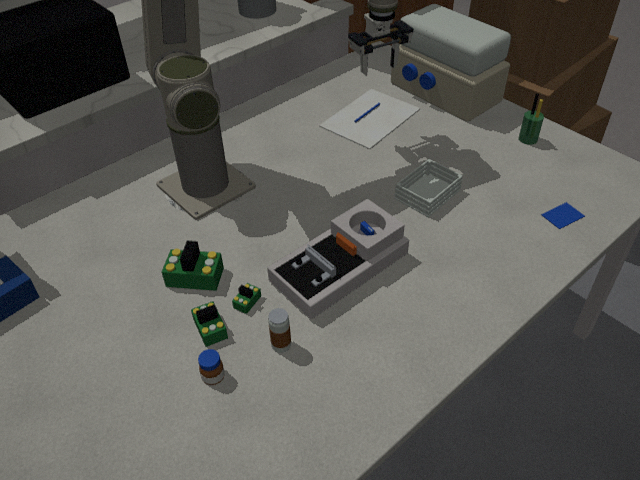

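View pics/side0.png

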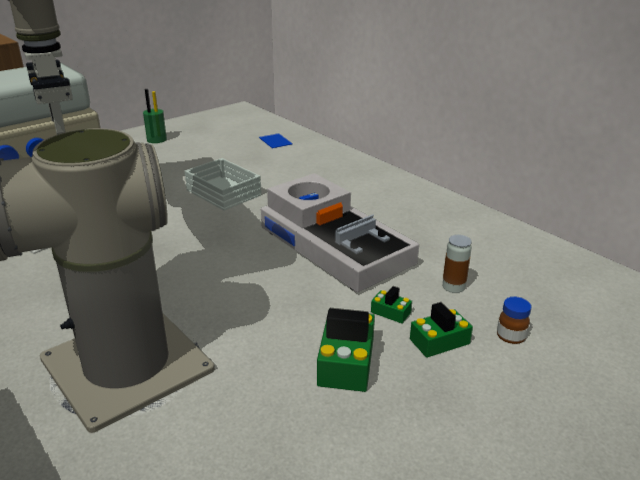

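The scene view shows three green blocks: large at (193,267), small at (247,297) and middle at (210,323). The mixer is at (340,262), with the knob at (367,228), the jaw at (346,243) and the rail at (320,262). The side view agrees, with the middle block at (441,328). I'll now fit poses from the depth data.

```bash
cat >> h.py <<'E'
def cloud(n,D,s=None):
    c=env.calibration(n); v,u=np.mgrid[0:480,0:640]
    x=(u-c['cx'])/c['fx'];y=(v-c['cy'])/c['fy']
    if n=='wrist':
        r=np.hypot(x,y);k=np.where(r>1e-9,np.tan(np.minimum(r,1.4))/np.maximum(r,1e-9),1);P=np.stack([x*k,y*k,np.ones_like(x)],-1)*D[...,None]
        M=np.array(c['mount']);R=Ro.from_quat(s['ee_rot']).as_matrix()
        return (P@M[:3,:3].T+M[:3,3])@R.T+np.array(s['tcp_pos'])
    P=np.stack([x,y,np.ones_like(x)],-1)*D[...,None]
    return (P-np.array(c['t']))@np.array(c['R'])
def rect(P):
    (c,wh,a)=cv2.minAreaRect((P[:,:2]*1000).astype(np.float32)); return np.round(c,1),np.round(wh,1),round(a,1),len(P)
E
python3 - <<'E'
from h import *
for n in ['scene','side']:
    im=cv2.imread(f'pics/{n}0.png');D=np.load(n+'0.npy');P=cloud(n,D);H=cv2.cvtColor(im,cv2.COLOR_BGR2HSV)
    z=P[...,2]
    ok=(D>0)
    def comp(m,name,mn=25):
        m=m.astype(np.uint8);k,l,st,ce=cv2.connectedComponentsWithStats(m)
        for i in range(1,k):
            if st[i,4]>=mn: 
                q=P[l==i]; print(n,name,ce[i].round(),rect(q),'z',np.percentile(q[:,2],[5,50,95]).round(3))
    g=ok&(H[...,0]>45)&(H[...,0]<80)&(H[...,1]>120)
    box=(P[...,0]>.2)&(P[...,0]<.85)&(P[...,1]>-.5)&(P[...,1]<.4)
    comp(g&box,'green')
    o=ok&(H[...,0]<14)&(H[...,1]>190)&box
    comp(o,'orange')
    b=ok&(H[...,0]>105)&(H[...,0]<125)&(H[...,1]>150)&box
    comp(b,'blue')
    comp(ok&box&(abs(z-.105)<.006),'podtop',100)
    comp(ok&box&(abs(z-.06)<.006),'base',100)
E
```

```text
scene green [194. 274.] (array([ 293.9, -233.4]), array([134.4,  84.2]), 40.8, 1364) z [0.007 0.046 0.061]
scene green [247. 301.] (array([ 450.5, -183.9]), array([43.4, 69.6]), 14.5, 298) z [0.005 0.022 0.032]
scene green [211. 330.] (array([ 457.7, -299.1]), array([55.3, 92.1]), 74.6, 503) z [0.006 0.037 0.044]
scene orange [345. 244.] (array([523.4,  78.9]), array([64.7, 13.8]), 1.0, 181) z [0.063 0.081 0.095]
scene blue [366. 228.] (array([523.4, 153.7]), array([16.3, 48.2]), 81.8, 108) z [0.072 0.088 0.095]
scene blue [209. 360.] (array([ 568.2, -368.6]), array([43.4, 46. ]), 73.6, 350) z [0.059 0.07  0.074]
scene podtop [367. 224.] (array([524.2, 154.7]), array([138.3, 141.6]), 89.0, 1284) z [0.1   0.104 0.108]
scene podtop [188. 250.] (array([ 292.5, -232.6]), array([29.9, 72.6]), 41.1, 193) z [0.099 0.102 0.105]
scene podtop [278. 317.] (array([ 606. , -204.3]), array([42.7, 46.1]), 29.6, 212) z [0.1   0.108 0.111]
scene base [375. 226.] (array([516.2, 193. ]), array([29.9, 53.5]), 71.8, 104) z [0.056 0.061 0.065]
scene base [325. 267.] (array([524.4,  58.9]), array([340.6, 1
[... 1299 characters left out ...]
315.] (array([ 290.1, -232. ]), array([34.4, 66.5]), 41.6, 491) z [0.1   0.102 0.105]
side base [238. 182.] (array([484.6, 380.7]), array([ 37.6, 124.5]), 89.9, 120) z [0.054 0.057 0.06 ]
side base [349. 240.] (array([520.5,  58.1]), array([337.8, 175. ]), 89.1, 3757) z [0.057 0.062 0.065]
side base [456. 267.] (array([ 592.4, -211.4]), array([27.2, 45.7]), 30.4, 127) z [0.054 0.06  0.065]
side base [515. 314.] (array([ 555.4, -375.6]), array([25.3, 46.5]), 35.3, 136) z [0.055 0.061 0.066]
side base [443. 319.] (array([ 443.4, -299.2]), array([21.6, 48.3]), 8.6, 137) z [0.055 0.06  0.066]
side base [346. 348.] (array([ 289.2, -232.8]), array([137.8,  81.3]), 41.2, 1477) z [0.057 0.06  0.065]
```

Emit:
move_arm([
  {"angular": [0,0,0.1455],"linear": [0,0,0],"gripper": -1},
  {"angular": [0,0,0.1455],"linear": [0,0,0],"gripper": -1},
  {"angular": [0,0,0.1455],"linear": [0,0,0],"gripper": -1},
  {"angular": [0,0,0.1455],"linear": [0,0,0],"gripper": -1},
  {"angular": [0,0,0.1455],"linear": [0,0,0],"gripper": -1},
  {"angular": [0,0,0.1455],"linear": [0,0,0],"gripper": -1},
  {"angular": [0,0,0.1455],"linear": [0,0,0],"gripper": -1},
  {"angular": [0,0,0.1455],"linear": [0,0,0],"gripper": -1},
  {"angular": [0,0,0.1455],"linear": [0,0,0],"gripper": -1},
  {"angular": [0,0,0.1455],"linear": [0,0,0],"gripper": -1},
  {"angular": [0,0,0.1455],"linear": [0,0,0],"gripper": -1},
])

```text
t: 2.15
tcp_pos: [0.1431, 0.5827, 0.2374]
ee_rot: [0.798, 0.603, -0.0, 0.0]
contact_force: [-0.8, 0.2, 0.3]
opening: 0.0928
grip_force: 0.0
```

Emit:
move_arm([
  {"angular": [0,0,0],"linear": [-0.027,0.0406,0],"gripper": -1},
  {"angular": [0,0,0],"linear": [-0.027,0.0406,0],"gripper": -1},
  {"angular": [0,0,0],"linear": [-0.027,0.0406,0],"gripper": -1},
  {"angular": [0,0,0],"linear": [-0.027,0.0406,0],"gripper": -1},
  {"angular": [0,0,0],"linear": [-0.027,0.0406,0],"gripper": -1},
  {"angular": [0,0,0],"linear": [-0.027,0.0406,0],"gripper": -1},
  {"angular": [0,0,0],"linear": [-0.027,0.0406,0],"gripper": -1},
  {"angular": [0,0,0],"linear": [-0.027,0.0406,0],"gripper": -1},
  {"angular": [0,0,0],"linear": [-0.027,0.0406,0],"gripper": -1},
  {"angular": [0,0,0],"linear": [0,0,0],"gripper": -1},
])

```text
t: 3.15
tcp_pos: [0.4334, 0.2465, 0.2376]
ee_rot: [0.798, 0.603, 0.0, 0.001]
contact_force: [-1.2, 0.3, -0.4]
opening: 0.0927
grip_force: 0.0
```

```bash
cat >> h.py <<'E'
def to(xyz,yaw_y=None,s=None):
    "remaining tool-axis shift (m) now, and turn about tool z to bring tool y to yaw_y (deg)"
    s=s or env.observe(); R=Ro.from_quat(s['ee_rot']).as_matrix()
    y=np.degrees(np.arctan2(R[1,1],R[0,1]))
    d=R.T@(np.array(xyz)-s['tcp_pos'])
    print('t',round(s['t'],2),'tcp',np.round(s['tcp_pos'],4),'yaw_y',round(y,2),'tilt',np.round(R[:2,2],4),'shift',d.round(4),
      'turn',None if yaw_y is None else round(np.radians((y-yaw_y+90)%180-90),4),'F',np.round(s['contact_force'],1),'T',np.round(s['ft_torque'],3),'open',round(s['opening'],4),'j6',round(s['joints'][5],2))
E
python3 - <<'E'
from h import *
to((.52,.06,.236),-1.5)
s,im,D=grab('wrist');cv2.imwrite('pics/w1.png',im[...,::-1]);np.save('w1.npy',D)
P=cloud('wrist',D,s);np.save('P1.npy',P)
to((.455,-.2985,.2),-15.5)
E
```

```text
t 3.15 tcp [0.4334 0.2465 0.2376] yaw_y -15.85 tilt [ 0.0015 -0.0015] shift [-0.1557  0.1342  0.002 ] turn -0.2505 F [-1.2  0.3 -0.4] T [-0.063  0.096  0.019] open 0.0927 j6 0.69
t 3.2 tcp [0.4318 0.2487 0.2375] yaw_y -15.8 tilt [ 0.0002 -0.0002] shift [-0.5202  0.1713  0.0376] turn -0.0052 F [-0.2  1.1 -0.2] T [-0.047  0.08  -0.017] open 0.0931 j6 0.7
```

Emit:
move_arm([
  {"angular": [0,0,0],"linear": [-0.042,0.02,0],"gripper": -1},
  {"angular": [0,0,0],"linear": [-0.042,0.02,0],"gripper": -1},
  {"angular": [0,0,0],"linear": [-0.042,0.02,0],"gripper": -1},
  {"angular": [0,0,0],"linear": [-0.042,0.02,0],"gripper": -1},
  {"angular": [0,0,0],"linear": [-0.042,0.02,0],"gripper": -1},
  {"angular": [0,0,0],"linear": [0,0,0],"gripper": -1},
  {"angular": [0,0,0],"linear": [0,0,0],"gripper": -1},
])

```text
t: 3.9
tcp_pos: [0.4704, 0.0222, 0.2374]
ee_rot: [0.796, 0.605, 0.0, -0.0]
contact_force: [-1.4, 0.5, 0.0]
opening: 0.0931
grip_force: 0.0
```

Run:
```python
from h import *
s,im,D=grab('wrist');cv2.imwrite('pics/w2.png',im[...,::-1]);np.save('w2.npy',D)
P=cloud('wrist',D,s);np.save('P2.npy',P)
to((.455,-.2985,.2),-15.5)
```

```text
t 3.95 tcp [0.4703 0.0231 0.2374] yaw_y -15.49 tilt [-0.0002  0.0008] shift [-0.314   0.0711  0.0372] turn 0.0002 F [-0.5  0.4 -1.1] T [-0.077  0.108  0.013] open 0.093 j6 0.21
```

View pics/w2.png

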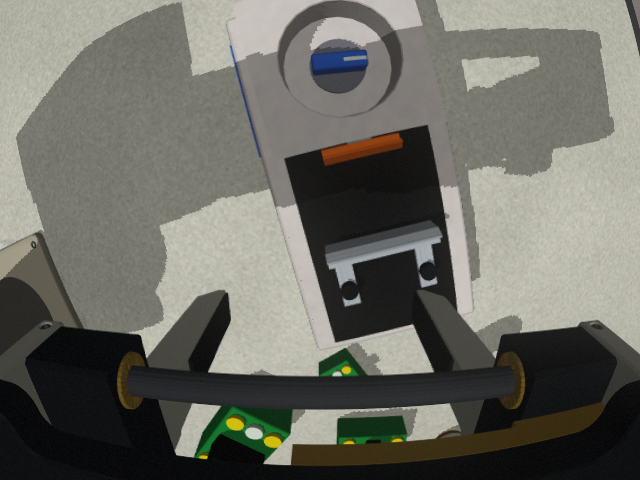

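The wrist view shows the knob at (340,62), the jaw at (362,149) and the rail's front face from (328,263) to (440,232), with the middle and small blocks near the bottom edge.

Run:
```python
from h import *
im=cv2.imread('pics/w2.png');P=np.load('P2.npy');H=cv2.cvtColor(im,cv2.COLOR_BGR2HSV);D=np.load('w2.npy')
z=P[...,2];v,u=np.mgrid[0:480,0:640]
reg=(D>0)&(v<350)&(u>220)&(u<480)
o=reg&(H[...,0]<14)&(H[...,1]>170);b=reg&(H[...,0]>105)&(H[...,0]<125)&(H[...,1]>150)&(v<110)&(u>290)
def show(n,m): q=P[m];print(n,rect(q),'z',np.percentile(q[:,2],[5,50,95]).round(4))
show('jaw',o);show('jawtop',o&(z>.088));show('knob',b);show('knobtop',b&(z>.088))
show('podtop',reg&(abs(z-.105)<.004));show('base',reg&(abs(z-.06)<.004)&(v>120))
r=reg&(v>200)&(v<290)&(z>.066);show('rail',r)
show('railtop',r&(z>.088))
# mixer frame profile along centre
for yaw in (-1.,):
  pass
m=reg&(v>110);q=P[m]
for x0 in (.49,.5,.52,.54,.55):
  k=q[abs(q[:,0]-x0)<.003]; k=k[np.argsort(k[:,1])]
  hi=k[(k[:,2]>.072)]; r_=hi[(hi[:,1]<.05)]; j=hi[(hi[:,1]>.05)&(hi[:,1]<.09)]
  print(x0,'rail y',r_[:,1].min().round(4),r_[:,1].max().round(4),'jaw',j[:,1].min().round(4),j[:,1].max().round(4))
```

```text
jaw (array([525. ,  81.6]), array([15.3, 71.8]), 88.4, 1309) z [0.0771 0.0899 0.0965]
jawtop (array([521.7,  83. ]), array([12.6, 64.3]), 88.6, 1078) z [0.0882 0.0918 0.0966]
knob (array([523.7, 158.6]), array([20. , 43.3]), 81.6, 969) z [0.0787 0.0921 0.0936]
knobtop (array([523.3, 156.1]), array([14.1, 43.3]), 81.1, 822) z [0.0906 0.0923 0.0936]
podtop (array([523.6, 156.3]), array([130.5, 137.3]), 88.6, 14748) z [0.1041 0.1054 0.1067]
base (array([519.9,  11.7]), array([235.4, 170.7]), 88.7, 28376) z [0.0592 0.0605 0.0617]
rail (array([519.7, -26.5]), array([ 63.3, 100.4]), 88.7, 3439) z [0.0664 0.086  0.0948]
railtop (array([520.1,  -1.7]), array([ 13.8, 100.1]), 88.7, 1236) z [0.0884 0.0927 0.0954]
0.49 rail y -0.045 0.0056 jaw 0.0772 0.0894
0.5 rail y -0.0097 0.0053 jaw 0.0776 0.0899
0.52 rail y -0.0099 0.0191 jaw 0.0771 0.09
0.54 rail y -0.0106 0.0041 jaw 0.0761 0.0885
0.55 rail y -0.0465 0.0043 jaw 0.0759 0.0885
```

Emit:
move_arm([
  {"angular": [0,0,0],"linear": [-0.0449,0.0102,0],"gripper": -1},
  {"angular": [0,0,0],"linear": [-0.0449,0.0102,0],"gripper": -1},
  {"angular": [0,0,0],"linear": [-0.0449,0.0102,0],"gripper": -1},
  {"angular": [0,0,0],"linear": [-0.0449,0.0102,0],"gripper": -1},
  {"angular": [0,0,0],"linear": [-0.0449,0.0102,0],"gripper": -1},
  {"angular": [0,0,0],"linear": [-0.0449,0.0102,0],"gripper": -1},
  {"angular": [0,0,0],"linear": [-0.0449,0.0102,0],"gripper": -1},
  {"angular": [0,0,0],"linear": [0,0,0],"gripper": -1},
  {"angular": [0,0,0],"linear": [0,0,0],"gripper": -1},
])

```text
t: 4.85
tcp_pos: [0.4561, -0.2989, 0.237]
ee_rot: [0.796, 0.606, 0.0, -0.001]
contact_force: [1.1, 0.7, 0.8]
opening: 0.0929
grip_force: 0.0
```

Run:
```python
from h import *
s,im,D=grab('wrist');cv2.imwrite('pics/w3.png',im[...,::-1]);np.save('w3.npy',D)
P=cloud('wrist',D,s);np.save('P3.npy',P)
H=cv2.cvtColor(im[...,::-1].copy(),cv2.COLOR_BGR2HSV);z=P[...,2]
near=(D>0)&(np.hypot(P[...,0]-.455,P[...,1]+.2985)<.07)
g=near&(H[...,0]>45)&(H[...,0]<80)&(H[...,1]>120)
for n,m in (('top',near&(abs(z-.04)<.007)),('green',g),('all',near&(z>.012)&(z<.08)),('ridge',near&(z>.055)&(z<.08))):
    q=P[m]; print(n,rect(q) if len(q) else 0,np.percentile(q[:,2],[5,50,95]).round(4) if len(q) else 0)
for r in env.pinpoint('wrist','block'): print(r, atz('wrist',r['centre'][0]*640,r['centre'][1]*480,0,s))
to((.455,-.2985,.05),-15.5)
```

```text
top (array([ 453. , -296.2]), array([56.1, 92.3]), 74.4, 4365) [0.0389 0.0407 0.0451]
green (array([ 454.7, -296. ]), array([ 60.1, 129.4]), 70.5, 3366) [0.0386 0.0405 0.3393]
all (array([ 453.1, -295.9]), array([56.6, 92.4]), 74.6, 5853) [0.0345 0.0411 0.0708]
ridge (array([ 453.1, -295.9]), array([45.9, 19.7]), 74.7, 1210) [0.0686 0.0703 0.0716]
{'centre': [0.2484, 0.4152], 'p': 0.86} [ 0.28721406 -0.23270871  0.        ]
{'centre': [0.497, 0.45], 'p': 0.82} [ 0.45324021 -0.30073355  0.        ]
{'centre': [0.4372, 0.2279], 'p': 0.74} [ 0.44568615 -0.18204776  0.        ]
t 4.95 tcp [ 0.4562 -0.2979  0.2373] yaw_y -15.36 tilt [-0.      0.0009] shift [-0.001  -0.001   0.1873] turn 0.0025 F [-0.6  0.5 -0.7] T [-0.078  0.054  0.013] open 0.0929 j6 -0.41
```

View pics/w3.png

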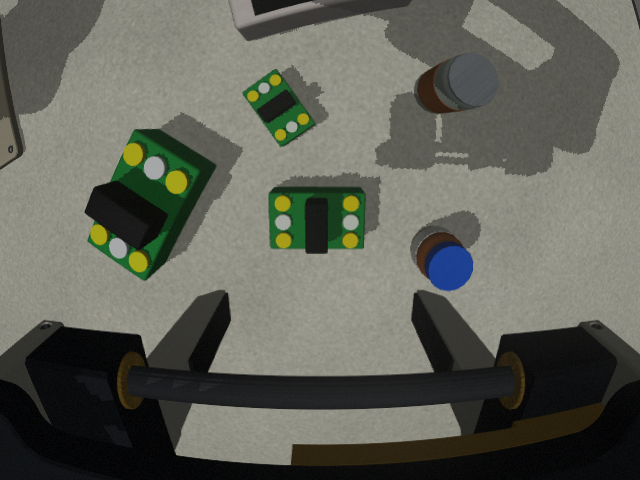

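The middle block is centred in view at (317,220), with clear space around it. I'm descending to its ridge.

Emit:
move_arm([
  {"angular": [0,0,0],"linear": [0.001,-0.0036,0.04],"gripper": -0.2},
  {"angular": [0,0,0],"linear": [0,0,0.04],"gripper": -0.2},
  {"angular": [0,0,0],"linear": [0,0,0.04],"gripper": -0.2},
  {"angular": [0,0,0],"linear": [0,0,0.03],"gripper": -0.2},
  {"angular": [0,0,0],"linear": [0,0,0.02],"gripper": -0.2},
  {"angular": [0,0,0],"linear": [0,0,0.001],"gripper": -0.2},
  {"angular": [0,0,0],"linear": [0,0,0],"gripper": -0.2},
], newtons=25)

```text
t: 5.65
tcp_pos: [0.4527, -0.2962, 0.0663]
ee_rot: [0.795, 0.606, 0.0, -0.0]
contact_force: [-0.2, -0.1, 0.4]
opening: 0.0562
grip_force: 0.0
```

Emit:
move_arm([
  {"angular": [0,0,0],"linear": [0,0,0],"gripper": 1},
  {"angular": [0,0,0],"linear": [0,0,0],"gripper": 1},
  {"angular": [0,0,0],"linear": [0,0,0],"gripper": 1},
  {"angular": [0,0,0],"linear": [0,0,0],"gripper": 1},
  {"angular": [0,0,0],"linear": [0,0,0],"gripper": 1},
  {"angular": [0,0,0],"linear": [0,0,0],"gripper": 1},
], newtons=30)

```text
t: 6.25
tcp_pos: [0.4521, -0.2983, 0.0666]
ee_rot: [0.796, 0.605, 0.0, 0.0]
contact_force: [-0.4, 1.4, 1.7]
opening: 0.0196
grip_force: 30.0
```

Emit:
move_arm([
  {"angular": [0,0,0],"linear": [0,0,-0.03],"gripper": 1},
  {"angular": [0,0,-0.0817],"linear": [0,0,-0.05],"gripper": 1},
  {"angular": [0,0,-0.0817],"linear": [0,0,-0.05],"gripper": 1},
  {"angular": [0,0,-0.0817],"linear": [0,0,-0.02],"gripper": 1},
  {"angular": [0,0,0],"linear": [0.0423,0.0075,0],"gripper": 1},
  {"angular": [0,0,0],"linear": [0.0423,0.0075,0],"gripper": 1},
  {"angular": [0,0,0],"linear": [0.0423,0.0075,0],"gripper": 1},
  {"angular": [0,0,0],"linear": [0.0423,0.0075,0],"gripper": 1},
  {"angular": [0,0,0],"linear": [0.0423,0.0075,0],"gripper": 1},
  {"angular": [0,0,0],"linear": [0.0423,0.0075,0],"gripper": 1},
  {"angular": [0,0,0],"linear": [0.0423,0.0075,0],"gripper": 1},
  {"angular": [0,0,0],"linear": [0.0423,0.0075,0],"gripper": 1},
])

```text
t: 7.45
tcp_pos: [0.5204, 0.0402, 0.216]
ee_rot: [0.716, 0.698, -0.0, -0.0]
contact_force: [1.3, -0.4, -1.6]
opening: 0.0197
grip_force: 30.0
```

Emit:
move_arm([
  {"angular": [0,0,0],"linear": [0,0,0],"gripper": 1},
  {"angular": [0,0,0],"linear": [0,0,0],"gripper": 1},
  {"angular": [0,0,0],"linear": [0,0,0],"gripper": 1},
])

```text
t: 7.75
tcp_pos: [0.5203, 0.0378, 0.216]
ee_rot: [0.716, 0.698, -0.001, -0.0]
contact_force: [0.1, 0.1, -2.5]
opening: 0.0198
grip_force: 30.0
```

Run:
```python
from h import *
to((.521,.041,.126),-1.35)
s,im,D=grab('wrist');cv2.imwrite('pics/w4.png',im[...,::-1])
for k in range(3): to((.521,.041,.126),-1.35);env.get_image('scene')
P=cloud('wrist',D,s);z=P[...,2];R=Ro.from_quat(s['ee_rot']).as_matrix()
v,u=np.mgrid[0:480,0:640]
near=(D>0)&(np.hypot(P[...,0]-.521,P[...,1]-.041)<.07)
q=P[near&(z>.14)&(z<.26)&(v<330)];print(np.histogram(q[:,2],bins=12))
H=cv2.cvtColor(im[...,::-1].copy(),cv2.COLOR_BGR2HSV)
g=near&(H[...,0]>45)&(H[...,0]<80)&(H[...,1]>120)&(z<.3)&(z>.12);print(rect(P[g]),np.percentile(P[g][:,2],[5,50,95]))
```

```text
t 7.75 tcp [0.5203 0.0378 0.216 ] yaw_y -1.48 tilt [-0.001  -0.0005] shift [0.0033 0.0007 0.09  ] turn -0.0022 F [ 0.1  0.1 -2.5] T [-0.07   0.058  0.009] open 0.0198 j6 0.0
t 7.8 tcp [0.5204 0.0374 0.2161] yaw_y -1.53 tilt [-0.0007 -0.0004] shift [0.0036 0.0005 0.0901] turn -0.0031 F [ 0.1 -0.2 -2.9] T [-0.098  0.04  -0.004] open 0.0195 j6 0.0
t 7.85 tcp [0.5205 0.0373 0.2162] yaw_y -1.55 tilt [-0.0004 -0.0003] shift [0.0037 0.0004 0.0902] turn -0.0035 F [-0.2  0.1 -2.8] T [-0.097  0.042  0.004] open 0.0196 j6 0.0
t 7.9 tcp [0.5206 0.0373 0.2163] yaw_y -1.56 tilt [-0.0003 -0.0002] shift [0.0037 0.0004 0.0903] turn -0.0037 F [ 0.1 -0.1 -2. ] T [-0.06   0.013 -0.012] open 0.0196 j6 0.0
(array([ 346,  505,  599,  582,  761, 8070, 1450,  557,  672, 3036,  625,
        537]), array([0.15097764, 0.15813071, 0.16528378, 0.17243685, 0.17958992,
       0.18674299, 0.19389606, 0.20104913, 0.2082022 , 0.21535527,
       0.22250835, 0.22966142, 0.23681449]))
(array([521.1,  43.3]), array([61.2, 91.4]), 88.5, 9056) [0.15990569 0.18933156 0.19080118]
```

View pics/w4.png

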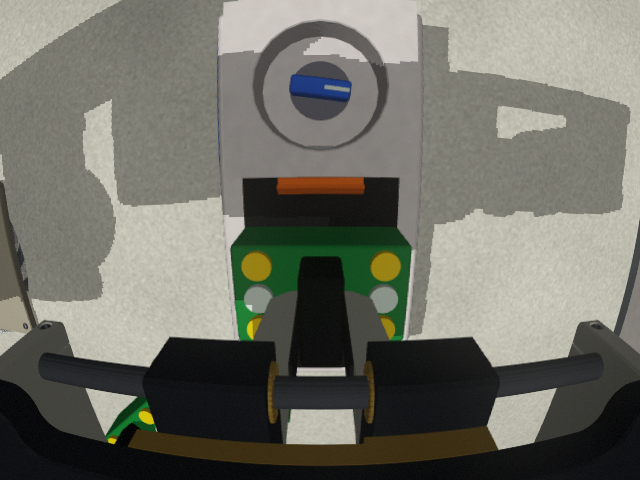

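The block hangs level and square, with its front edge at row 230. The jaw is at (320,186) and the knob at (320,88). I'll measure the block's front edge against the jaw in this same view.

Run:
```python
from h import *
s,im,D=grab('wrist')
P=cloud('wrist',D,s);z=P[...,2];v,u=np.mgrid[0:480,0:640]
H=cv2.cvtColor(im[...,::-1].copy(),cv2.COLOR_BGR2HSV)
g=(D>0)&(H[...,0]>45)&(H[...,0]<80)&(H[...,1]>100)&(abs(z-.19)<.004)&(P[...,1]>-.1)
q=P[g]
for x0 in (.49,.50,.52,.54,.55):
    k=q[abs(q[:,0]-x0)<.004]; print(x0,'block front y',np.percentile(k[:,1],98).round(4))
print('x range',np.percentile(q[:,0],[1,99]))
o=(D>0)&(H[...,0]<14)&(H[...,1]>170)&(z>.088)&(z<.1);print('jaw',rect(P[o]))
b=(D>0)&(H[...,0]>105)&(H[...,0]<125)&(H[...,1]>150)&(v<120)&(z>.0905)&(z<.095);print('knob',rect(P[b]))
p=(D>0)&(abs(z-.105)<.004)&(v<200);print('pod',rect(P[p]))
# well circle rim: floor/hole pixels
h=(D>0)&(z<.1)&(v<160)&(abs(P[...,0]-.5235)<.055)&(abs(P[...,1]-.156)<.055)
c,r=cv2.minEnclosingCircle((P[h][:,:2]*1000).astype(np.float32));print('well',c,r)
to((.521,.041,.126),-1.35)
```

```text
0.49 block front y 0.0683
0.5 block front y 0.0677
0.52 block front y 0.0673
0.54 block front y 0.0667
0.55 block front y 0.0665
x range [0.47640592 0.56643442]
jaw (array([400.3, -40.1]), array([395.5,  53.5]), 45.4, 1189)
knob (array([523.5, 156.1]), array([13.8, 42.7]), 81.2, 931)
pod (array([523.3, 156.3]), array([130.6, 137.1]), 88.8, 21113)
well (523.3226318359375, 156.78631591796875) 46.97764205932617
t 8.0 tcp [0.5206 0.0375 0.2164] yaw_y -1.55 tilt [-0.     -0.0001] shift [0.0035 0.0003 0.0904] turn -0.0035 F [-0.3  0.1 -2.6] T [-0.093  0.039  0.024] open 0.0197 j6 0.0
```

Emit:
move_arm([
  {"angular": [0,0,-0.003],"linear": [0.0017,0,0.03],"gripper": 1},
  {"angular": [0,0,0],"linear": [0,0,0.02],"gripper": 1},
  {"angular": [0,0,0],"linear": [0,0,0.015],"gripper": 1},
  {"angular": [0,0,0],"linear": [0,0,0.01],"gripper": 1},
  {"angular": [0,0,0],"linear": [0,0,0.006],"gripper": 1},
  {"angular": [0,0,0],"linear": [0,0,0.005],"gripper": 1},
  {"angular": [0,0,0],"linear": [0,0,0.001],"gripper": 1},
  {"angular": [0,0,0],"linear": [0,0,0],"gripper": 1},
])

```text
t: 8.8
tcp_pos: [0.5211, 0.0403, 0.1299]
ee_rot: [0.715, 0.699, 0.0, 0.0]
contact_force: [-0.6, -0.5, -2.3]
opening: 0.0197
grip_force: 30.0
```

Emit:
move_arm([
  {"angular": [0,0,0],"linear": [0,0,0.001],"gripper": 1},
  {"angular": [0,0,0],"linear": [0,0,0.001],"gripper": 1},
  {"angular": [0,0,0],"linear": [0,0,0],"gripper": 1},
])

```text
t: 9.1
tcp_pos: [0.5208, 0.0403, 0.1276]
ee_rot: [0.715, 0.699, 0.0, 0.0]
contact_force: [1.3, -0.1, -2.3]
opening: 0.0197
grip_force: 30.0
```

Emit:
move_arm([
  {"angular": [0,0,0],"linear": [0,0,0.0007],"gripper": 1},
  {"angular": [0,0,0],"linear": [0,0,0.0006],"gripper": 1},
  {"angular": [0,0,0],"linear": [0,0,0],"gripper": 1},
])

```text
t: 9.4
tcp_pos: [0.5209, 0.0402, 0.1266]
ee_rot: [0.715, 0.699, 0.0, 0.0]
contact_force: [-2.4, -0.5, 3.3]
opening: 0.0197
grip_force: 30.0
```

Emit:
move_arm([
  {"angular": [0,0,0],"linear": [0,0,0.0005],"gripper": 1},
  {"angular": [0,0,0],"linear": [0,0,0],"gripper": 1},
])

```text
t: 9.6
tcp_pos: [0.5209, 0.0401, 0.1266]
ee_rot: [0.715, 0.699, 0.0, 0.0]
contact_force: [-4.2, -1.3, 7.0]
opening: 0.0201
grip_force: 30.0
```

Emit:
move_arm([
  {"angular": [0,0,0],"linear": [0,0,-0.0005],"gripper": 1},
  {"angular": [0,0,0],"linear": [0,0,0],"gripper": 0.2},
  {"angular": [0,0,0],"linear": [0,0,0],"gripper": -0.2},
  {"angular": [0,0,0],"linear": [0,0,0],"gripper": -0.2},
  {"angular": [0,0,0],"linear": [0,0,0],"gripper": -0.2},
  {"angular": [0,0,0],"linear": [0,0,-0.02],"gripper": -0.2},
  {"angular": [0,0,0],"linear": [0,0,-0.04],"gripper": -0.2},
  {"angular": [0,0,0],"linear": [0.038,0,-0.03],"gripper": -0.2},
  {"angular": [0,0,0],"linear": [0.038,0.0,0],"gripper": -0.2},
  {"angular": [0,0,0],"linear": [0.038,0,0],"gripper": -0.2},
])

```text
t: 10.6
tcp_pos: [0.5243, 0.1554, 0.2181]
ee_rot: [0.715, 0.699, 0.002, 0.001]
contact_force: [0.9, 0.5, -0.0]
opening: 0.0553
grip_force: 0.0
```

Emit:
move_arm([
  {"angular": [0,0,-0.1442],"linear": [0,0,0],"gripper": 0.2},
  {"angular": [0,0,-0.1442],"linear": [0,0,0],"gripper": 0.2},
  {"angular": [0,0,-0.1442],"linear": [0,0,0],"gripper": 0.2},
  {"angular": [0,0,-0.1442],"linear": [0,0,0],"gripper": 0.2},
  {"angular": [0,0,-0.1442],"linear": [0,0,0],"gripper": 0.2},
  {"angular": [0,0,-0.1442],"linear": [0,0,0],"gripper": 0.2},
  {"angular": [0,0,-0.1442],"linear": [0,0,0],"gripper": 0.2},
  {"angular": [0,0,-0.1442],"linear": [0,0,0],"gripper": 0.2},
  {"angular": [0,0,-0.1442],"linear": [0,0,0],"gripper": 0.2},
  {"angular": [0,0,-0.1442],"linear": [0,0,0],"gripper": 0.2},
  {"angular": [0,0,0],"linear": [0,0,0],"gripper": 0.2},
  {"angular": [0,0,0],"linear": [0,0,0],"gripper": 0.2},
])

```text
t: 11.8
tcp_pos: [0.5233, 0.1542, 0.2161]
ee_rot: [0.078, 0.997, 0.0, -0.0]
contact_force: [-0.9, -0.4, 0.3]
opening: 0.0372
grip_force: 0.0
```

Run:
```python
from h import *
s,im,D=grab('wrist');cv2.imwrite('pics/w5.png',im[...,::-1])
P=cloud('wrist',D,s);z=P[...,2];v,u=np.mgrid[0:480,0:640]
H=cv2.cvtColor(im[...,::-1].copy(),cv2.COLOR_BGR2HSV)
b=(D>0)&(H[...,0]>105)&(H[...,0]<125)&(H[...,1]>150)&(z>.0895)&(z<.096)&(np.hypot(P[...,0]-.5235,P[...,1]-.156)<.04);print('knob',rect(P[b]))
h=(D>0)&(z<.1)&(abs(P[...,0]-.5235)<.055)&(abs(P[...,1]-.156)<.055)
c,r=cv2.minEnclosingCircle((P[h][:,:2]*1000).astype(np.float32));print('well',c,r)
for t in ('knob_grip',):
  for r in env.pinpoint('wrist',t)[:2]: print(r['p'],atz('wrist',r['centre'][0]*640,r['centre'][1]*480,.087,s))
to((.5235,.155,.087),81.1)
```

```text
knob (array([522.7, 156.5]), array([13.2, 43.4]), 81.6, 862)
well (523.932373046875, 156.46620178222656) 47.01018524169922
0.56 [0.5225081  0.15855887 0.087     ]
t 11.9 tcp [0.5233 0.1542 0.2161] yaw_y 81.14 tilt [-0.  0.] shift [-1.000e-04  8.000e-04  1.291e-01] turn 0.0007 F [-0.3 -0.   0.1] T [0.016 0.026 0.044] open 0.0372 j6 -1.22
```

View pics/w5.png

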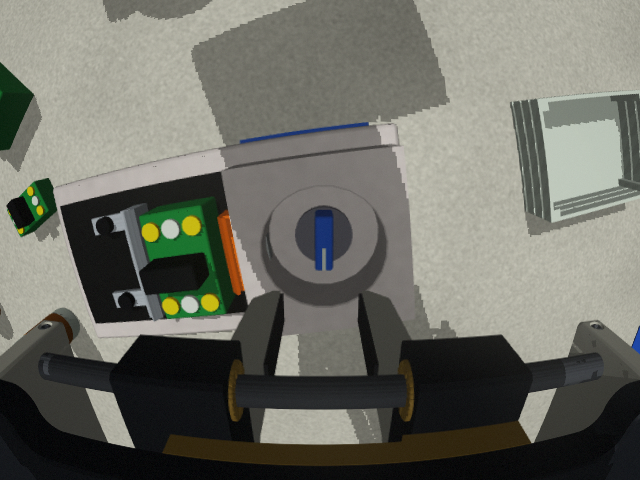

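The block stands in the bay at (180,255) with the jaw clear of it at (230,255). The knob, at (323,240), is aligned between the fingers. I'm entering the well.

Emit:
move_arm([
  {"angular": [0,0,0],"linear": [0.0006,0.0017,0.03],"gripper": 0.2},
  {"angular": [0,0,0],"linear": [0,0,0.03],"gripper": 0.2},
  {"angular": [0,0,0],"linear": [0,0,0.025],"gripper": 0.2},
  {"angular": [0,0,0],"linear": [0,0,0.02],"gripper": 0.2},
  {"angular": [0,0,0],"linear": [0,0,0.015],"gripper": 0.2},
  {"angular": [0,0,0],"linear": [0,0,0.006],"gripper": 0.2},
  {"angular": [0,0,0],"linear": [0,0,0],"gripper": 0.2},
  {"angular": [0,0,0],"linear": [0,0,0],"gripper": 0.2},
], newtons=15)

```text
t: 12.7
tcp_pos: [0.5237, 0.1562, 0.0912]
ee_rot: [0.076, 0.997, 0.0, 0.001]
contact_force: [1.0, -0.0, 0.3]
opening: 0.0371
grip_force: 0.0
```

```bash
python3 -c "
from h import *
to((.523,.156,.0885),81.4)"
```

```text
t 12.7 tcp [0.5237 0.1562 0.0912] yaw_y 81.32 tilt [0.0014 0.0003] shift [ 0.0006 -0.0003  0.0027] turn -0.0015 F [ 1.  -0.   0.3] T [-0.011  0.023  0.02 ] open 0.0371 j6 -1.22
```

Emit:
move_arm([
  {"angular": [0,0,0],"linear": [0,0,0],"gripper": 0.6},
  {"angular": [0,0,0],"linear": [0,0,0],"gripper": 0.8},
  {"angular": [0,0,0],"linear": [0,0,0],"gripper": 1},
  {"angular": [0,0,0],"linear": [0,0,0],"gripper": 1},
  {"angular": [0,0,0],"linear": [0,0,0],"gripper": 1},
], newtons=25)

```text
t: 13.2
tcp_pos: [0.5234, 0.1565, 0.0907]
ee_rot: [0.076, 0.997, 0.0, 0.001]
contact_force: [0.7, 3.5, 2.1]
opening: 0.0136
grip_force: 25.0
```

```bash
python3 -c "
from h import *
to((.523,.156,.0885),81.4)"
```

```text
t 13.2 tcp [0.5234 0.1565 0.0907] yaw_y 81.34 tilt [0.0011 0.0009] shift [ 0.0003 -0.0005  0.0022] turn -0.0011 F [0.7 3.5 2.1] T [ 0.52   0.018 -0.082] open 0.0136 j6 -1.22
```

Emit:
move_arm([
  {"angular": [0,0,0],"linear": [0,0,0],"gripper": 1},
  {"angular": [0,0,0],"linear": [0,0,0],"gripper": 1},
  {"angular": [0,0,0.05],"linear": [0,0,0],"gripper": 1},
  {"angular": [0,0,0.1],"linear": [0,0,0],"gripper": 1},
  {"angular": [0,0,0.1],"linear": [0,0,0],"gripper": 1},
  {"angular": [0,0,0.05],"linear": [0,0,0],"gripper": 1},
  {"angular": [0,0,0],"linear": [0,0,0],"gripper": 1},
], newtons=50)

```text
t: 13.9
tcp_pos: [0.5233, 0.1563, 0.0907]
ee_rot: [0.224, 0.975, 0.0, 0.0]
contact_force: [0.8, 3.6, 6.1]
opening: 0.0138
grip_force: 50.0
```

```bash
python3 -c "
from h import *
to((.523,.156,.0885),81.4)"
```

```text
t 13.9 tcp [0.5233 0.1563 0.0907] yaw_y 64.11 tilt [0.001  0.0004] shift [ 0.0002 -0.0004  0.0022] turn -0.3018 F [0.8 3.6 6.1] T [0.687 0.048 0.122] open 0.0138 j6 -0.92
```

Emit:
move_arm([
  {"angular": [0,0,0.08],"linear": [0,0,0],"gripper": 1},
  {"angular": [0,0,0.08],"linear": [0,0,0],"gripper": 1},
  {"angular": [0,0,0.08],"linear": [0,0,0],"gripper": 1},
  {"angular": [0,0,0.06],"linear": [0,0,0],"gripper": 1},
  {"angular": [0,0,0.04],"linear": [0,0,0],"gripper": 1},
  {"angular": [0,0,0],"linear": [0,0,0],"gripper": 1},
  {"angular": [0,0,0],"linear": [0,0,0],"gripper": 1},
  {"angular": [0,0,0],"linear": [0,0,0],"gripper": 1},
])

```text
t: 14.7
tcp_pos: [0.5233, 0.1562, 0.0907]
ee_rot: [0.385, 0.923, 0.0, 0.0]
contact_force: [-1.4, 2.4, 5.7]
opening: 0.0135
grip_force: 50.0
```

```bash
cat > ob.py <<'E'
from h import *
# side-view gap: jaw/block/rail, plus averaged wrist torque (camera calls let 0.05 s pass each)
T=[]
for k in range(4): env.get_image('side'); T.append(env.observe())
to((.523,.156,.0885),81.4,T[-1]);print('meanT',np.mean([s['ft_torque'] for s in T],0).round(3),'meanF',np.mean([s['contact_force'] for s in T],0).round(2))
E
python3 ob.py
python3 - <<'E'
from h import *
for n in ('scene','side'):
    s,im,D=grab(n);P=cloud(n,D);z=P[...,2];H=cv2.cvtColor(im[...,::-1].copy(),cv2.COLOR_BGR2HSV)
    box=(D>0)&(abs(P[...,0]-.522)<.06)&(P[...,1]>-.05)&(P[...,1]<.1)&(z>.065)
    o=box&(H[...,0]<14)&(H[...,1]>170);g=box&(H[...,0]>45)&(H[...,0]<80)&(H[...,1]>100)&(z>.085)&(z<.11)
    for nm,m in(('jaw',o),('block',g)):
        q=P[m];print(n,nm,len(q),np.percentile(q[:,1],[2,50,98]).round(4) if len(q) else 0)
E
```

```text
t 14.9 tcp [0.5232 0.1562 0.0907] yaw_y 44.75 tilt [0.0006 0.0002] shift [ 0.     -0.0003  0.0022] turn -0.6397 F [-0.8  3.4  7. ] T [0.487 0.197 0.202] open 0.0136 j6 -0.58
meanT [0.482 0.182 0.166] meanF [-0.66  3.39  6.22]
scene jaw 27 [-0.0398  0.0687  0.0774]
scene block 379 [0.0087 0.0217 0.0623]
side jaw 0 0
side block 488 [0.0078 0.0157 0.0632]
```

Emit:
move_arm([
  {"angular": [0,0,0.04],"linear": [0,0,0],"gripper": 1},
  {"angular": [0,0,0.04],"linear": [0,0,0],"gripper": 1},
  {"angular": [0,0,0.04],"linear": [0,0,0],"gripper": 1},
  {"angular": [0,0,0.02],"linear": [0,0,0],"gripper": 1},
  {"angular": [0,0,0.02],"linear": [0,0,0],"gripper": 1},
  {"angular": [0,0,0.02],"linear": [0,0,0],"gripper": 1},
  {"angular": [0,0,0],"linear": [0,0,0],"gripper": 1},
  {"angular": [0,0,0.02],"linear": [0,0,0],"gripper": 1},
  {"angular": [0,0,0],"linear": [0,0,0],"gripper": 1},
  {"angular": [0,0,0],"linear": [0,0,0],"gripper": 1},
])

```text
t: 16.0
tcp_pos: [0.5232, 0.1561, 0.0907]
ee_rot: [0.475, 0.88, 0.0, 0.0]
contact_force: [-2.2, 3.0, 7.3]
opening: 0.0136
grip_force: 50.1
```

```bash
python3 ob.py
```

```text
t 16.2 tcp [0.5232 0.1561 0.0907] yaw_y 33.3 tilt [0.0006 0.    ] shift [ 0.     -0.0002  0.0022] turn -0.8396 F [-2.   2.9  6.3] T [0.39  0.261 0.273] open 0.0139 j6 -0.39
meanT [0.385 0.288 0.239] meanF [-1.45  2.99  5.85]
```

Emit:
move_arm([
  {"angular": [0,0,0.02],"linear": [0,0,0],"gripper": 1},
  {"angular": [0,0,0],"linear": [0,0,0],"gripper": 1},
  {"angular": [0,0,0.02],"linear": [0,0,0],"gripper": 1},
  {"angular": [0,0,0],"linear": [0,0,0],"gripper": 1},
  {"angular": [0,0,0],"linear": [0,0,0],"gripper": 1},
])

```text
t: 16.7
tcp_pos: [0.5231, 0.1561, 0.0907]
ee_rot: [0.492, 0.87, 0.0, 0.0]
contact_force: [-1.5, 2.0, 6.4]
opening: 0.014
grip_force: 50.1
```

```bash
python3 ob.py
```

```text
t 16.9 tcp [0.5231 0.1561 0.0907] yaw_y 31.0 tilt [0.0004 0.    ] shift [ 0.     -0.0001  0.0022] turn -0.8796 F [-1.2  2.9  6.7] T [0.349 0.3   0.279] open 0.0138 j6 -0.35
meanT [0.378 0.315 0.26 ] meanF [-1.55  2.65  6.59]
```

Emit:
move_arm([
  {"angular": [0,0,0.02],"linear": [0,0,0],"gripper": 1},
  {"angular": [0,0,0],"linear": [0,0,0],"gripper": 1},
  {"angular": [0,0,0.02],"linear": [0,0,0],"gripper": 1},
  {"angular": [0,0,0],"linear": [0,0,0],"gripper": 1},
  {"angular": [0,0,0],"linear": [0,0,0],"gripper": 1},
])

```text
t: 17.4
tcp_pos: [0.5231, 0.1561, 0.0907]
ee_rot: [0.51, 0.86, 0.0, 0.0]
contact_force: [-1.3, 2.0, 6.6]
opening: 0.0135
grip_force: 50.1
```

```bash
python3 ob.py
```

```text
t 17.6 tcp [0.5231 0.1561 0.0907] yaw_y 28.71 tilt [0.0004 0.    ] shift [ 0.     -0.0002  0.0022] turn -0.9196 F [-1.5  2.   6.5] T [0.341 0.324 0.256] open 0.0137 j6 -0.31
meanT [0.347 0.315 0.268] meanF [-1.59  2.44  6.94]
```

Emit:
move_arm([
  {"angular": [0,0,0.02],"linear": [0,0,0],"gripper": 1},
  {"angular": [0,0,0],"linear": [0,0,0],"gripper": 1},
  {"angular": [0,0,0.02],"linear": [0,0,0],"gripper": 1},
  {"angular": [0,0,0],"linear": [0,0,0],"gripper": 1},
  {"angular": [0,0,0],"linear": [0,0,0],"gripper": 1},
])

```text
t: 18.1
tcp_pos: [0.5231, 0.156, 0.0907]
ee_rot: [0.527, 0.85, 0.0, 0.0]
contact_force: [-0.6, 1.8, 5.9]
opening: 0.0133
grip_force: 50.1
```

```bash
python3 ob.py
```

```text
t 18.3 tcp [0.5231 0.1561 0.0907] yaw_y 26.42 tilt [ 0.0004 -0.0001] shift [-0.     -0.0001  0.0022] turn -0.9596 F [-1.3  2.3  6.8] T [0.345 0.37  0.236] open 0.0136 j6 -0.27
meanT [0.36  0.366 0.253] meanF [-1.61  2.65  6.88]
```

Emit:
move_arm([
  {"angular": [0,0,0.02],"linear": [0,0,0],"gripper": 1},
  {"angular": [0,0,0],"linear": [0,0,0],"gripper": 1},
  {"angular": [0,0,0.02],"linear": [0,0,0],"gripper": 1},
  {"angular": [0,0,0],"linear": [0,0,0],"gripper": 1},
  {"angular": [0,0,0],"linear": [0,0,0],"gripper": 1},
])

```text
t: 18.8
tcp_pos: [0.5231, 0.156, 0.0907]
ee_rot: [0.544, 0.839, 0.0, 0.0]
contact_force: [-1.2, 3.3, 7.0]
opening: 0.0134
grip_force: 50.1
```

```bash
python3 ob.py
```

```text
t 19.0 tcp [0.5231 0.156  0.0907] yaw_y 24.13 tilt [ 0.0003 -0.0001] shift [-0.     -0.0001  0.0022] turn -0.9996 F [-1.2  3.   6.5] T [0.339 0.394 0.269] open 0.0138 j6 -0.22
meanT [0.349 0.378 0.272] meanF [-1.98  2.62  7.07]
```

Emit:
move_arm([
  {"angular": [0,0,0.02],"linear": [0,0,0],"gripper": 1},
  {"angular": [0,0,0],"linear": [0,0,0],"gripper": 1},
  {"angular": [0,0,0],"linear": [0,0,0],"gripper": 1},
])

```text
t: 19.3
tcp_pos: [0.523, 0.156, 0.0907]
ee_rot: [0.552, 0.834, 0.0, 0.0]
contact_force: [-1.7, 3.2, 7.4]
opening: 0.0135
grip_force: 50.1
```

```bash
python3 ob.py
```

```text
t 19.5 tcp [0.523  0.156  0.0907] yaw_y 22.98 tilt [ 0.0002 -0.0001] shift [ 0.     -0.0001  0.0022] turn -1.0196 F [-2.2  2.9  7. ] T [0.326 0.373 0.173] open 0.0134 j6 -0.2
meanT [0.367 0.37  0.227] meanF [-1.8   2.32  6.48]
```

```bash
sed -i 's/range(4)/range(6)/' ob.py
```

Emit:
move_arm([
  {"angular": [0,0,0.02],"linear": [0,0,0],"gripper": 1},
  {"angular": [0,0,0],"linear": [0,0,0],"gripper": 1},
  {"angular": [0,0,0],"linear": [0,0,0],"gripper": 1},
])

```text
t: 19.8
tcp_pos: [0.5231, 0.156, 0.0907]
ee_rot: [0.56, 0.828, 0.0, 0.0]
contact_force: [-1.1, 2.8, 7.8]
opening: 0.0133
grip_force: 50.1
```

```bash
python3 ob.py
```

```text
t 20.1 tcp [0.5231 0.156  0.0907] yaw_y 21.84 tilt [ 0.0002 -0.0001] shift [-0.     -0.0001  0.0022] turn -1.0396 F [-2.1  2.7  7.5] T [0.327 0.357 0.245] open 0.0137 j6 -0.19
meanT [0.352 0.409 0.268] meanF [-1.83  2.42  7.06]
```

Emit:
move_arm([
  {"angular": [0,0,0.02],"linear": [0,0,0],"gripper": 1},
  {"angular": [0,0,0],"linear": [0,0,0],"gripper": 1},
  {"angular": [0,0,0],"linear": [0,0,0],"gripper": 1},
])

```text
t: 20.4
tcp_pos: [0.523, 0.156, 0.0907]
ee_rot: [0.569, 0.823, 0.0, 0.0]
contact_force: [-1.7, 1.4, 7.2]
opening: 0.0134
grip_force: 50.1
```

```bash
python3 ob.py
```

```text
t 20.7 tcp [0.5231 0.156  0.0907] yaw_y 20.69 tilt [ 0.0003 -0.0001] shift [-0.     -0.0001  0.0022] turn -1.0596 F [-1.6  2.8  6.8] T [0.344 0.457 0.281] open 0.0138 j6 -0.17
meanT [0.341 0.447 0.261] meanF [-1.82  2.03  6.85]
```

Emit:
move_arm([
  {"angular": [0,0,0.02],"linear": [0,0,0],"gripper": 1},
  {"angular": [0,0,0],"linear": [0,0,0],"gripper": 1},
  {"angular": [0,0,0],"linear": [0,0,0],"gripper": 1},
])

```text
t: 21.0
tcp_pos: [0.523, 0.156, 0.0907]
ee_rot: [0.577, 0.817, 0.0, 0.0]
contact_force: [-2.2, 2.6, 7.5]
opening: 0.0135
grip_force: 50.1
```

```bash
python3 ob.py
```

```text
t 21.3 tcp [0.523  0.156  0.0907] yaw_y 19.54 tilt [ 0.0002 -0.0001] shift [-0.     -0.      0.0022] turn -1.0796 F [-1.8  3.4  7. ] T [0.323 0.42  0.255] open 0.0135 j6 -0.15
meanT [0.34  0.433 0.267] meanF [-2.08  2.51  7.22]
```

Baseline is about 0.265 N m, with no rise yet at 1.08 rad turned.

Emit:
move_arm([
  {"angular": [0,0,0.02],"linear": [0,0,0],"gripper": 1},
  {"angular": [0,0,0],"linear": [0,0,0],"gripper": 1},
  {"angular": [0,0,0],"linear": [0,0,0],"gripper": 1},
])

```text
t: 21.6
tcp_pos: [0.523, 0.156, 0.0907]
ee_rot: [0.585, 0.811, -0.0, 0.0]
contact_force: [-2.1, 2.5, 8.0]
opening: 0.0136
grip_force: 50.1
```

```bash
python3 ob.py
```

```text
t 21.9 tcp [0.523  0.156  0.0907] yaw_y 18.4 tilt [ 0.0002 -0.0001] shift [-0.     -0.      0.0022] turn -1.0996 F [-2.3  1.5  7.3] T [0.31  0.421 0.257] open 0.0136 j6 -0.12
meanT [0.321 0.448 0.257] meanF [-1.87  2.34  6.97]
```

Emit:
move_arm([
  {"angular": [0,0,0.02],"linear": [0,0,0],"gripper": 1},
  {"angular": [0,0,0],"linear": [0,0,0],"gripper": 1},
  {"angular": [0,0,0],"linear": [0,0,0],"gripper": 1},
])

```text
t: 22.2
tcp_pos: [0.523, 0.156, 0.0907]
ee_rot: [0.593, 0.805, 0.0, 0.0]
contact_force: [-1.2, 2.7, 7.5]
opening: 0.0135
grip_force: 50.1
```

```bash
python3 ob.py
```

```text
t 22.5 tcp [0.523  0.156  0.0907] yaw_y 17.25 tilt [ 0.0002 -0.0001] shift [ 0.     -0.      0.0022] turn -1.1196 F [-2.1  2.6  6.6] T [0.319 0.446 0.298] open 0.0137 j6 -0.11
meanT [0.343 0.447 0.287] meanF [-2.03  2.24  7.21]
```

Emit:
move_arm([
  {"angular": [0,0,0.02],"linear": [0,0,0],"gripper": 1},
  {"angular": [0,0,0],"linear": [0,0,0],"gripper": 1},
  {"angular": [0,0,0],"linear": [0,0,0],"gripper": 1},
])

```text
t: 22.8
tcp_pos: [0.523, 0.156, 0.0907]
ee_rot: [0.601, 0.799, 0.0, 0.0]
contact_force: [-2.3, 1.8, 7.4]
opening: 0.0135
grip_force: 50.1
```

```bash
python3 ob.py
```

```text
t 23.1 tcp [0.523  0.156  0.0907] yaw_y 16.11 tilt [ 0.0002 -0.0001] shift [-0.     -0.      0.0022] turn -1.1395 F [-2.4  3.1  7.5] T [0.312 0.551 0.316] open 0.0137 j6 -0.09
meanT [0.315 0.474 0.289] meanF [-1.92  2.4   7.51]
```

Emit:
move_arm([
  {"angular": [0,0,0.02],"linear": [0,0,0],"gripper": 1},
  {"angular": [0,0,0],"linear": [0,0,0],"gripper": 1},
  {"angular": [0,0,0],"linear": [0,0,0],"gripper": 1},
])

```text
t: 23.4
tcp_pos: [0.523, 0.156, 0.0907]
ee_rot: [0.609, 0.793, -0.0, 0.0]
contact_force: [-2.0, 2.7, 7.1]
opening: 0.0135
grip_force: 50.1
```

```bash
python3 ob.py
```

```text
t 23.7 tcp [0.523  0.156  0.0907] yaw_y 14.96 tilt [ 0.0001 -0.0001] shift [-0.     -0.      0.0022] turn -1.1595 F [-2.7  2.2  7.9] T [0.286 0.539 0.372] open 0.0136 j6 -0.07
meanT [0.299 0.475 0.306] meanF [-1.91  2.27  7.54]
```

Emit:
move_arm([
  {"angular": [0,0,0.02],"linear": [0,0,0],"gripper": 1},
  {"angular": [0,0,0],"linear": [0,0,0],"gripper": 1},
  {"angular": [0,0,0],"linear": [0,0,0],"gripper": 1},
])

```text
t: 24.0
tcp_pos: [0.523, 0.156, 0.0907]
ee_rot: [0.617, 0.787, -0.0, 0.0]
contact_force: [-2.2, 1.9, 7.2]
opening: 0.0138
grip_force: 50.1
```

```bash
python3 ob.py
```

```text
t 24.3 tcp [0.523  0.156  0.0907] yaw_y 13.82 tilt [ 0.0001 -0.0001] shift [-0.     -0.      0.0022] turn -1.1795 F [-2.2  2.2  8. ] T [0.329 0.51  0.407] open 0.0131 j6 -0.05
meanT [0.316 0.481 0.352] meanF [-2.62  2.33  7.48]
```

Emit:
move_arm([
  {"angular": [0,0,0.02],"linear": [0,0,0],"gripper": 1},
  {"angular": [0,0,0],"linear": [0,0,0],"gripper": 1},
  {"angular": [0,0,0],"linear": [0,0,0],"gripper": 1},
])

```text
t: 24.6
tcp_pos: [0.523, 0.156, 0.0907]
ee_rot: [0.625, 0.781, -0.0, 0.0]
contact_force: [-1.2, 1.8, 7.4]
opening: 0.0138
grip_force: 50.1
```

```bash
sed -i 's/range(6)/range(10)/' ob.py; python3 ob.py
```

```text
t 25.1 tcp [0.523  0.156  0.0907] yaw_y 12.68 tilt [ 0.     -0.0002] shift [-0.      0.      0.0022] turn -1.1994 F [-1.7  2.7  7.2] T [0.304 0.53  0.397] open 0.0139 j6 -0.03
meanT [0.313 0.513 0.387] meanF [-2.09  2.26  7.78]
```

Emit:
move_arm([
  {"angular": [0,0,0.02],"linear": [0,0,0],"gripper": 1},
  {"angular": [0,0,0],"linear": [0,0,0],"gripper": 1},
  {"angular": [0,0,0],"linear": [0,0,0],"gripper": 1},
])

```text
t: 25.4
tcp_pos: [0.5229, 0.156, 0.0906]
ee_rot: [0.632, 0.775, -0.0, 0.0]
contact_force: [-1.8, 1.3, 7.7]
opening: 0.0138
grip_force: 50.2
```

```bash
python3 ob.py
```

```text
t 25.9 tcp [0.523  0.156  0.0907] yaw_y 11.54 tilt [ 0.0001 -0.0002] shift [-0.      0.      0.0022] turn -1.2193 F [-1.8  1.8  6.6] T [0.243 0.495 0.443] open 0.0138 j6 -0.01
meanT [0.304 0.519 0.411] meanF [-2.46  1.69  7.44]
```

Emit:
move_arm([
  {"angular": [0,0,0.014],"linear": [0,0,0],"gripper": 1},
  {"angular": [0,0,0],"linear": [0,0,0],"gripper": 1},
  {"angular": [0,0,0],"linear": [0,0,0],"gripper": 1},
])

```text
t: 26.2
tcp_pos: [0.5229, 0.156, 0.0907]
ee_rot: [0.638, 0.77, -0.0, 0.0]
contact_force: [-2.4, 1.7, 7.1]
opening: 0.0135
grip_force: 50.2
```

```bash
python3 ob.py
```

```text
t 26.7 tcp [0.523  0.156  0.0907] yaw_y 10.74 tilt [ 0.     -0.0002] shift [-0.      0.      0.0022] turn -1.2333 F [-2.1  2.6  7.3] T [0.357 0.541 0.447] open 0.0134 j6 0.01
meanT [0.312 0.526 0.44 ] meanF [-2.09  2.15  7.55]
```

Moment rise is 0.178 N m, which is about 12 N. Releasing the knob.

Emit:
move_arm([
  {"angular": [0,0,0],"linear": [0,0,0],"gripper": 0.65},
  {"angular": [0,0,0],"linear": [0,0,0],"gripper": 0.4},
  {"angular": [0,0,0],"linear": [0,0,0],"gripper": 0.2},
  {"angular": [0,0,0],"linear": [0,0,0],"gripper": 0.2},
  {"angular": [0,0,0],"linear": [0,0,0],"gripper": 0.2},
  {"angular": [0,0,0],"linear": [0,0,-0.01],"gripper": 0.2},
  {"angular": [0,0,0],"linear": [0,0,-0.02],"gripper": 0.2},
  {"angular": [0,0,0],"linear": [0,0,-0.04],"gripper": 0.2},
  {"angular": [0,0,0],"linear": [0,0,-0.04],"gripper": 0.2},
  {"angular": [0,0,0],"linear": [0,0,-0.03],"gripper": 0.2},
  {"angular": [0,0,0],"linear": [0,0,0],"gripper": 0.2},
  {"angular": [0,0,0],"linear": [0,0,0],"gripper": 0.2},
])

```text
t: 27.9
tcp_pos: [0.5236, 0.1561, 0.2315]
ee_rot: [0.639, 0.77, 0.001, 0.001]
contact_force: [0.4, -0.2, -0.7]
opening: 0.0368
grip_force: 0.0
```

Run:
```python
from h import *
s,im,D=grab('wrist')
P=cloud('wrist',D,s);z=P[...,2];H=cv2.cvtColor(im[...,::-1].copy(),cv2.COLOR_BGR2HSV)
b=(D>0)&(H[...,0]>105)&(H[...,0]<125)&(H[...,1]>150)&(z>.0895)&(z<.096)&(np.hypot(P[...,0]-.5235,P[...,1]-.156)<.04);print('knob',rect(P[b]))
to((.523,.156,.2),10.7)
_,im2,_=grab('scene')
cv2.imwrite('pics/end.png',np.vstack([im[...,::-1][:300,:],cv2.resize(im2[...,::-1][180:400,160:480],(640,300))]))
```

```text
knob (array([523. , 156.9]), array([13. , 43.6]), 10.9, 755)
t 27.95 tcp [0.5227 0.1559 0.2299] yaw_y 10.64 tilt [-0.0002 -0.0001] shift [0.     0.0003 0.0299] turn -0.0011 F [-0.7 -0.  -0.6] T [-0.093  0.028  0.007] open 0.0376 j6 0.01
```

View pics/end.png

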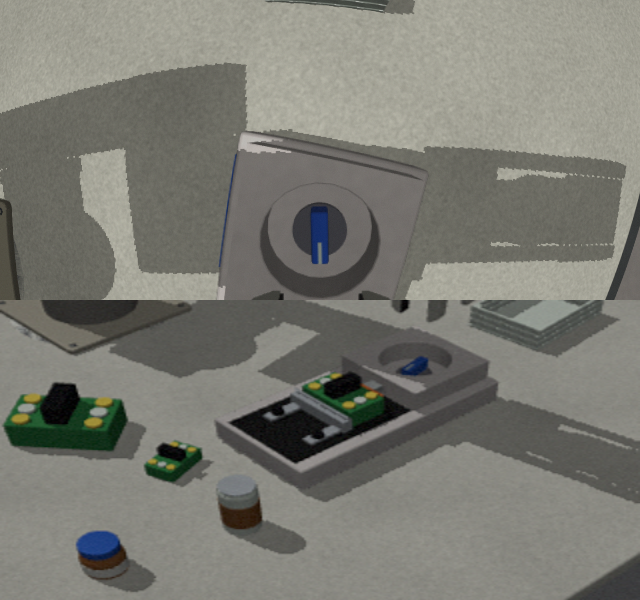

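The knob has stayed where I left it, with its bar at 10.9° (320,235). The block is clamped between the jaw and the rail at (343,398), the bystanders are undisturbed and the gripper is clear.

```bash
python3 -c "
from plant import env
print(env.finish_job())"
```

```text
the job is handed in; nothing more can be done
None
```

The job is handed in: the middle green block stands in the bay, clamped against the rail at about 12 N (judged from the knob's moment, not measured directly), and the knob is released with the canister, jar and basket untouched.

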